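Bring the magnet up to the tubes on a bead-separation stand

ROBOT

A 6-joint arm with a two-finger parallel gripper is mounted at the origin on a cart in front of the work surface, level with it; the furniture and walls round the work are solid. World frame = base frame: x ahead of the robot, y to its left, z up, the work surface at z = 0. Lengths are in m, angles in rad, forces in N, time in s.
With the tool pointing down it reaches from about 0.325 to 1 m from the base axis. Payload 5.1 kg.
Tool frame: the origin (TCP) lies at the very end of the fingers, on their centre line; the grasp point (between the pads) lies 19 mm behind it (ctrl.grasp_offset is the distance from the TCP to the grasp point, in m); y points along the fingers, z is the direction in which the jaws open and shut, and the axes are right-handed (so a half turn about y gives the same grasp; the last joint's range is limited). The gripper opens to 85 mm and grips with 20 to 120 N. Pads are 22 mm wide; open, the fingers measure 114 mm over their backs; the gripper's body (76 mm by 85 mm) begins 54 mm behind the grasp point. The pads swing forward as they close: fully open they stand 13 mm farther back than shut.
Start: joints at [-1.348, 0.124, 1.65, -0, 1.367, -0.083], TCP at [0.196, -0.62, 0.231] pointing down, gripper open.
Joint ranges: [-2.61, 2.61], [-1.02, 2.33], [0.03, 2.71], [-1.35, 4.49], [0.32, 2.68], [-2.91, 2.91]. Speed limits (rad/s): [2.57, 2.57, 3.14, 3.14, 3.14, 3.14].

INTERFACE

Orientations are given as a unit quaternion [x, y, z, w].
In Python, from plant import ctrl, vision, workorder gives the robot as it stands.
- The arm moves only by the tool step_arm, never from a script. Its argument "steps" is a list of rows, each an object of numbers: "tx", "ty", "tz": the shift along the world's x, y, z in m; "rx", "ry", "rz": the turn, a rotation vector about the world's x, y, z in units of 8 degrees (1.0 is 8 degrees). A call has exactly 5 rows; each row shifts and turns the commanded pose from where the row before left it; what a row does not reach is not made up. A row lasts 1/8 s, in which the tool goes at most 62.5 mm and 10.7 degrees, less where a joint would pass 70% of its speed; a pose out of reach is approached as far as the arm can. A call is refused whole if a number of a shift passes 0.0625 or a number of a turn 1, either way. A call with a gripper value outside its range is refused whole. "hand" is the closure, from 0 (fully open) to 1 (shut), set as the call begins (left out, the last holds). The fingers move at their own pace and stop on an object; "squeeze" is the grip in N (left out, the last holds). Time passes only in rows, so rows that do not move let the fingers close, or fill a call up. It gives the time, the measured TCP pose, the force and the opening at its end, in the units of the state.
- ctrl.get_obs(): the state, without advancing time (a new reading comes with each control period).
- vision.grab_frame(name): name is "scene" or "side" or "wrist"; returns a dict with "image" (384x512x3 uint8, blue, green, red), "depth" (384x512 float32, m along the optical axis (not along the pixel's ray), 0 where there is no reading), "fx", "fy", "cx", "cy" (pixels), "k1" (the pictures are not rectified: a ray, as slopes to the right and down, at radius r is drawn at 1 + k1 r^2 times it, then the intrinsics apply), "T" (4x4, takes a point from camera to world coordinates). Camera axes: x right, y down, z forward; pixel columns grow to the right and rows downward; lengths in m; the calibration is good to about 2 mm. A picture is of the moment at which its call begins.
- workorder.job_done(): hands the job in, once; it reports no verdict.
The state is a dict: "clock": time; "joints": joint angles; "qd": joint speeds; "effort": joint torques, N m; "tool_pos": TCP position; "orientation": TCP orientation; "ft_force": force on the tool from outside, world axes, zero at the start; "ft_torque": the same for the moment, N m; "finger_gap": finger opening in m.
Only numpy, scipy, OpenCV 4.12 (cv2) and the standard library are available. Lean on these libraries where they do the work, as an engineer would, in place of code of your own. Each camera call takes 0.05 s, during which the arm holds its last target.

TASK

Bring the magnet up to the tubes on the bead-separation stand: with a fingertip press the black sprung catch down through its window in the slide plate and, keeping it down, push the slide toward the tube rack until it is fully home and the catch springs up through the slide's other window, then move clear. Press and push only: lift nothing, do not touch the magnet bar, and leave the tubes, their rack and the things round the stand where they are.

Things in the scene. Friction and masses are not known exactly. Their poses are not given: they have to be found in the camera images.
- stand: bead-separation stand, fixed: grey base plate 318 x 190 x 10 mm; origin on the worktop, 6 mm ahead of the plate's middle; x = sliding direction, from the catch toward the tube rack. Steel rails along x, 60 mm either side of the middle, tops 36 mm high; between them, under the slide, an open trough 72 mm wide, floor 10 mm high. Tube rack at x = 122 mm, across the end
- slide (a joint): position of the slide, m along the stand's x: 0 = back, as found; 0.0605 = home at the end stop. Aluminium plate 185 x 90 x 8 mm, top 32 mm above the worktop, held in rails, 2 N of friction. Two windows right through it, each 42 mm along x by 40 mm, a web of 18 mm between them; magnet bar on its end near the tubes. The catch standing in a window locks it with about 2 mm of play
- front_window (a point): centre of the window nearer the tubes, at the plate's top face (32 mm above the worktop); moves with the slide. At the start the catch fills this window; a fingertip that has pressed the catch down through it can push on the window's edge
- rear_window (a point): centre of the other window, 60 mm behind the first, at the plate's top face; empty at the start; the catch springs up in it when the slide is home
- catch_top (a point): centre of the top of the spring catch, at x = -60 mm, y = 0 of the stand; a black rounded block 38 mm along x by 34 mm along y; at rest its top stands 6 mm above the plate's top (38 mm above the worktop); it moves straight down only
- catch (a joint): how far the catch is pressed, m: 0 = up, 0.022 = bottomed. From 0.0145 on its top is below the plate's underside and the slide can pass over it. Spring 3.6 N at the start plus 0.3 N for each mm (9 N at 18 mm). Once over it, the plate itself keeps it down until the other window arrives
- magnet_bar (a point): dark steel bar, 12 mm along x, 146 mm along y, 28 mm high, six discs on its far face; this point is the middle of its underside, 38 mm above the worktop; fixed on the slide 91 mm ahead of the front window's centre by a bracket that begins 63 mm ahead of it. Not to be touched
- rack: clear six-place tube rack 42 x 150 x 63 mm, loose on the stand between corner angles; origin at the middle of its underside, 10 mm above the worktop; y along the row
- tube_0: capped sample tube, cap 16 mm, 84 mm long, standing loose in the rack, cap top 98 mm above the worktop; origin at its foot
- tube_1: capped sample tube, cap 16 mm, 84 mm long, standing loose in the rack, cap top 98 mm above the worktop; origin at its foot
- tube_2: capped sample tube, cap 16 mm, 84 mm long, standing loose in the rack, cap top 98 mm above the worktop; origin at its foot
- tube_4: capped sample tube, cap 16 mm, 84 mm long, standing loose in the rack, cap top 98 mm above the worktop; origin at its foot
- tube_5: capped sample tube, cap 16 mm, 84 mm long, standing loose in the rack, cap top 98 mm above the worktop; origin at its foot
- timer: bystander: white lab timer 58 x 64 x 21 mm lying to the right of the stand; origin at its underside
- cup: bystander: specimen cup with screw lid, 49 mm wide, 60 mm high, standing to the right of the stand
- pipette: bystander: single-channel pipette 202 mm long, 27 mm high, lying along the left of the stand
- carton: bystander: small carton 78 x 52 x 62 mm to the left
- marker: bystander: marker pen 131 mm long lying at the front left

How it is judged:
On the way, in this order (a step that is already met when the one before it is completed fails the run):
1. a fingertip has pressed the catch down below the slide plate while the slide is still back (value of joint catch above 0.0145 m and value of joint slide below 0.006 m and contact force between the fingers and catch above 1 N), for 0.1 s.
2. the slide is passing over the pressed catch (value of joint slide between 0.01 and 0.054 m and value of joint catch above 0.0125 m), for 0.05 s.
3. the slide is home and the catch is up in the other window (value of joint slide above 0.058 m and value of joint catch below 0.003 m), for 0.2 s.
At the end, for the whole second after the job is handed in: The slide stands home (58 mm or more of its 60.5 mm travel) and at rest, the catch is up in the other window (within 3 mm of fully up), the rack and the tubes stand where they stood (within 8 mm, tubes upright within 0.2 rad), and the five things round the stand are within 20 mm of where they were (all of step 3 and velocity of joint slide between -0.01 and 0.01 m/s and distance of each of rack, tube_0, tube_1, tube_2, tube_4, tube_5 from where it was at the start of the episode below 0.008 m and angle between each of tube_0, tube_1, tube_2, tube_4, tube_5's own z axis and vertical below 0.2 rad and distance of each of timer, cup, pipette, carton, marker from where it was at the start of the episode below 0.02 m); the robot touches nothing.
It fails at once if the magnet bar was touched with more than 1 N (contact force between any of the fingers, the arm and slide_c9 above 1 N).
It fails at once if the rack or a tube was moved by more than 8 mm (lifted, carried or knocked) (distance of any of rack, tube_0, tube_1, tube_2, tube_4, tube_5 from where it was at the start of the episode above 0.008 m).
It fails at once if a thing beside the stand was lifted or moved by more than 20 mm (distance of any of timer, cup, pipette, carton, marker from where it was at the start of the episode above 0.02 m).
It also fails if it takes over 35 s, if anything falls off the work surface, if the arm or the gripper's body presses on something with over 40 N, if the wrist force passes 120 N, or if a joint passes its speed limit or range.

## Working session

There is one attempt and no reset: what is moved stays moved. The work goes in short steps, Python scripts to look and compute and a tool call to move; the robot and the scene stay as the last step left them, time stands still between calls to the robot, and variables do not carry over. Pictures are saved under pics/ and viewed, and the job is handed in when it is done.

Besides the shell and the picture viewer there is one more tool, called after "Request:" by a JSON object that holds its "method" and its "body", one argument or row to a line. step_arm: Moves the arm, as the interface text tells. Its arguments: {"type":"object","properties":{"steps":{"type":"array"},"hand":{"type":"number"},"squeeze":{"type":"number"}},"required":["steps"]}

```bash
mkdir -p pics; cat > h.py <<'E'
import numpy as np, cv2
from plant import ctrl, vision, workorder
def grab(n):
    f=vision.grab_frame(n); np.savez(''+n+'.npz',**{k:np.array(v) for k,v in f.items()}); return f
def ray(f,u,v):
    K=np.array([[f['fx'],0,f['cx']],[0,f['fy'],f['cy']],[0,0,1.]])
    p=cv2.undistortPoints(np.array([[[u,v]]],float),K,np.array([float(f['k1']),0,0,0]))[0,0]
    T=np.array(f['T']); d=T[:3,:3]@np.array([p[0],p[1],1]); return T[:3,3],d
def onz(f,u,v,z):
    o,d=ray(f,u,v); return o+d*(z-o[2])/d[2]
def proj(f,P):
    T=np.array(f['T']); K=np.array([[f['fx'],0,f['cx']],[0,f['fy'],f['cy']],[0,0,1.]],float)
    c=(np.atleast_2d(P)-T[:3,3])@T[:3,:3]
    return cv2.projectPoints(c.reshape(-1,1,3),np.zeros(3),np.zeros(3),K,np.array([float(f['k1']),0,0,0]))[0][:,0]
E
python3 - <<'E'
from h import *
for n in ['scene','side','wrist']:
    f=grab(n); cv2.imwrite(f'pics/{n}0.png',f['image']); print(n,np.round(f['T'],3).tolist(),f['k1'],f['fx'])
print(ctrl.get_obs())
E
```

```text
scene [[0.755, -0.292, 0.587, -0.017], [-0.655, -0.342, 0.673, -0.567], [0.004, -0.893, -0.45, 0.507], [0.0, 0.0, 0.0, 1.0]] -0.10401687243042132 388.8288227532953
side [[-0.888, -0.205, 0.412, 0.093], [-0.46, 0.436, -0.774, 0.884], [-0.021, -0.876, -0.481, 0.581], [0.0, 0.0, 0.0, 1.0]] -0.0444904205424225 446.92811261008
wrist [[0.3, -0.921, -0.249, 0.259], [-0.954, -0.29, -0.077, -0.601], [-0.002, 0.261, -0.965, 0.373], [0.0, 0.0, 0.0, 1.0]] -0.06215551854068954 312.97616654682054
{'clock': 0.15, 'joints': array([-1.34762329e+00,  1.24382623e-01,  1.65136395e+00,  1.66299743e-05,
        1.36749979e+00, -8.26044133e-02]), 'qd': array([-4.41876656e-04, -2.60731707e-03, -4.74834044e-03, -4.71973158e-05,
       -1.62336020e-03,  4.20516819e-04]), 'effort': array([-1.02505021e-04, -4.24227583e+01, -3.66012669e+01, -9.13806775e-05,
        4.68473867e-03,  1.17451810e-05]), 'tool_pos': array([ 0.19554091, -0.6193922 ,  0.23031556]), 'orientation': array([-0.10772208,  0.69944215, -0.69827488,  0.10765144]), 'ft_force': array([-0.69424554, -1.00076911, -0.10752242]), 'ft_torque': array([0.00588429, 0.0007707 , 0.03892728]), 'finger_gap': 0.08538548271517139}
```

View pics/scene0.png

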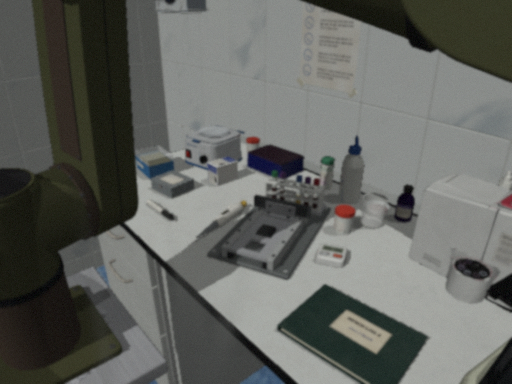

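View pics/side0.png

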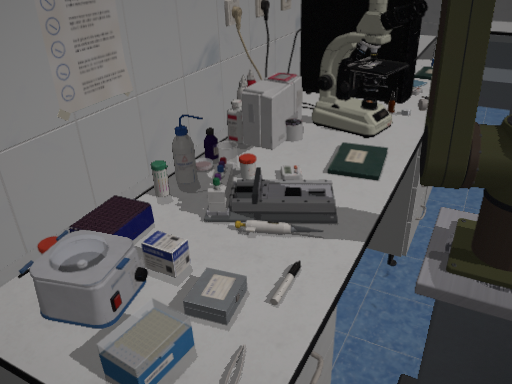

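Scene view: the stand is around (270,235), with the tubes at (300,190), the timer at (332,256) and the cup at (344,218). Side view: the stand is around (275,198). I'll enlarge both.

```bash
python3 - <<'E'
import cv2,numpy as np
a=np.load('scene.npz')['image'][165:285,195:355]; b=np.load('side.npz')['image'][155:245,195:345]
cv2.imwrite('pics/sc1.png',cv2.resize(a,None,fx=5,fy=5,interpolation=3)); cv2.imwrite('pics/si1.png',cv2.resize(b,None,fx=5,fy=5,interpolation=3))
E
```

```text
(no output)
```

View pics/sc1.png

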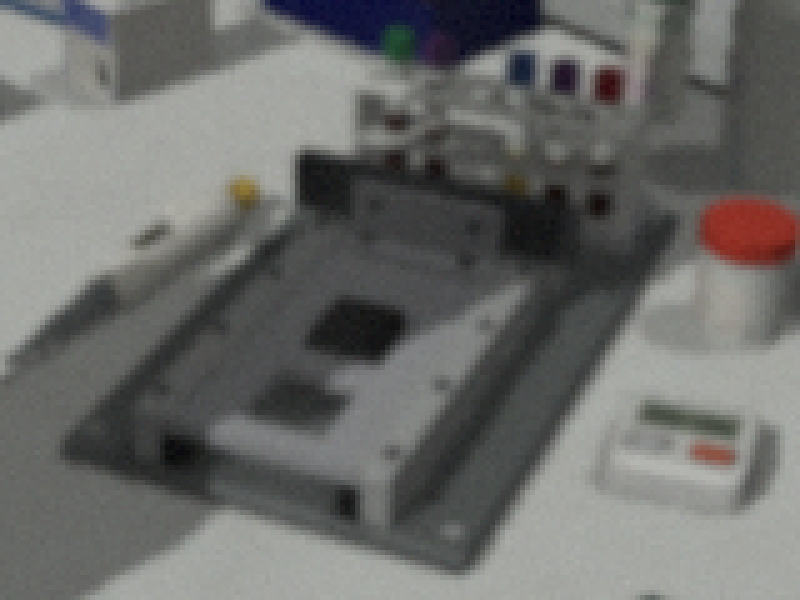

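View pics/si1.png

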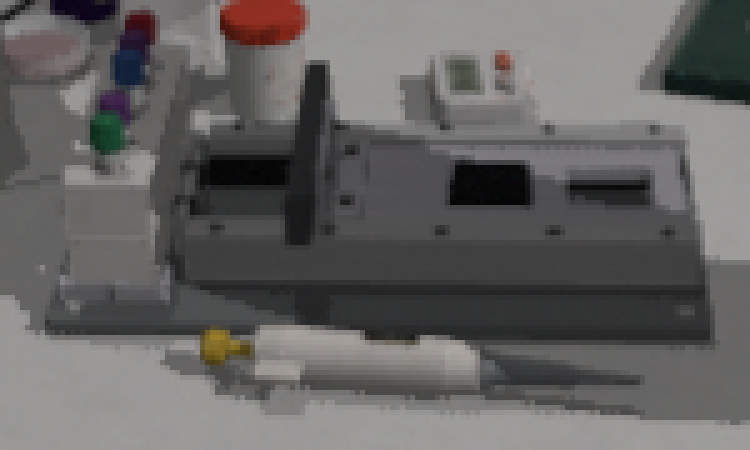

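```bash
python3 - <<'E'
from h import *
s=dict(np.load('scene.npz')); d=dict(np.load('side.npz'))
S=lambda u,v,z: onz(s,195+u/5,165+v/5,z)
D=lambda u,v,z: onz(d,195+u/5,155+v/5,z)
print('catch sc',S(358,325,.038),'side',D(490,180,.038))
print('scene base corners',S(65,450,.008),S(465,568,.008),S(675,213,.01))
print('side base corners R-rear',D(710,325,.01),'L-far',D(48,322,.01))
# black blob masks
for n,f,(x0,y0,x1,y1) in [('scene',s,(250,215,285,245)),('side',d,(278,180,305,202))]:
    g=cv2.cvtColor(f['image'],6)[y0:y1,x0:x1]; m=(g<45).astype('u1')
    k,l,st,c=cv2.connectedComponentsWithStats(m); i=1+np.argmax(st[1:,4]); u,v=c[i]+[x0,y0]
    print(n,st[i],u,v,onz(f,u,v,.037), f['depth'][int(v),int(u)])
E
```

```text
catch sc [ 0.48673794 -0.02076127  0.038     ] side [ 0.48773036 -0.00917349  0.038     ]
scene base corners [0.35446724 0.02154441 0.008     ] [ 0.42990093 -0.147661    0.008     ] [ 0.7183136  -0.01596241  0.01      ]
side base corners R-rear [0.35760272 0.028425   0.01      ] L-far [0.64075734 0.16085557 0.01      ]
scene [  7  10  19  12 158] 266.2341772151899 230.45569620253164 [ 0.48590097 -0.02048115  0.037     ] 0.8727051
side [  7   7  16   9 126] 292.53968253968253 191.515873015873 [ 0.48841006 -0.00791155  0.037     ] 1.1096518
```

```bash
python3 - <<'E'
from scipy.spatial.transform import Rotation as R
import numpy as np
A=R.from_quat([-0.1077,0.6994,-0.6983,0.1077]).as_matrix(); print(A.round(3)); print(np.degrees(np.arctan2(A[1,2],A[0,2])))
E
```

```text
[[-0.954 -0.     0.301]
 [-0.301  0.002 -0.954]
 [-0.    -1.    -0.002]]
-72.4780944546637
```

Request:
{"method": "step_arm", "body": {
  "steps": [
    {"tx": 0.025,"ty": 0.055},
    {"tx": 0.025,"ty": 0.055},
    {"tx": 0.025,"ty": 0.055},
    {"tx": 0.025,"ty": 0.055},
    {"tx": 0.025,"ty": 0.055}
  ],
  "hand": 1
}}

```text
$.steps[0]: bad value
```

Request:
{"method": "step_arm", "body": {
  "steps": [
    {"tx": 0.025,"ty": 0.055,"tz": 0,"rx": 0,"ry": 0,"rz": 0.2},
    {"tx": 0.025,"ty": 0.055,"tz": 0,"rx": 0,"ry": 0,"rz": 0.2},
    {"tx": 0.025,"ty": 0.055,"tz": 0,"rx": 0,"ry": 0,"rz": 0.2},
    {"tx": 0.025,"ty": 0.055,"tz": 0,"rx": 0,"ry": 0,"rz": 0.2},
    {"tx": 0.025,"ty": 0.055,"tz": 0,"rx": 0,"ry": 0,"rz": 0.1}
  ],
  "hand": 1
}}

```text
clock: 0.78
tool_pos: [0.321, -0.3429, 0.231]
orientation: [-0.151, 0.691, -0.691, 0.151]
ft_force: [1.5, 0.1, -0.1]
finger_gap: 0.0004
```

Request:
{"method": "step_arm", "body": {
  "steps": [
    {"tx": 0.025,"ty": 0.06,"tz": 0,"rx": 0,"ry": 0,"rz": 0},
    {"tx": 0.025,"ty": 0.055,"tz": 0,"rx": 0,"ry": 0,"rz": 0},
    {"tx": 0.025,"ty": 0.055,"tz": 0,"rx": 0,"ry": 0,"rz": 0},
    {"tx": 0.025,"ty": 0.055,"tz": 0,"rx": 0,"ry": 0,"rz": 0},
    {"tx": 0.025,"ty": 0.055,"tz": 0,"rx": 0,"ry": 0,"rz": 0}
  ],
  "hand": 1
}}

```text
clock: 1.4
tool_pos: [0.445, -0.0652, 0.2314]
orientation: [0.151, -0.691, 0.691, -0.152]
ft_force: [1.1, -0.8, 0.0]
finger_gap: -0.0002
```

```bash
python3 - <<'E'
from h import *
f=grab('wrist'); cv2.imwrite('pics/w1.png',cv2.resize(f['image'],(800,600)));print(ctrl.get_obs()['tool_pos'],np.round(f['T'],3).tolist())
E
```

```text
[ 0.44681606 -0.05919269  0.23132343] [[0.418, -0.877, -0.236, 0.505], [-0.909, -0.403, -0.109, -0.039], [0.001, 0.261, -0.965, 0.374], [0.0, 0.0, 0.0, 1.0]]
```

View pics/w1.png

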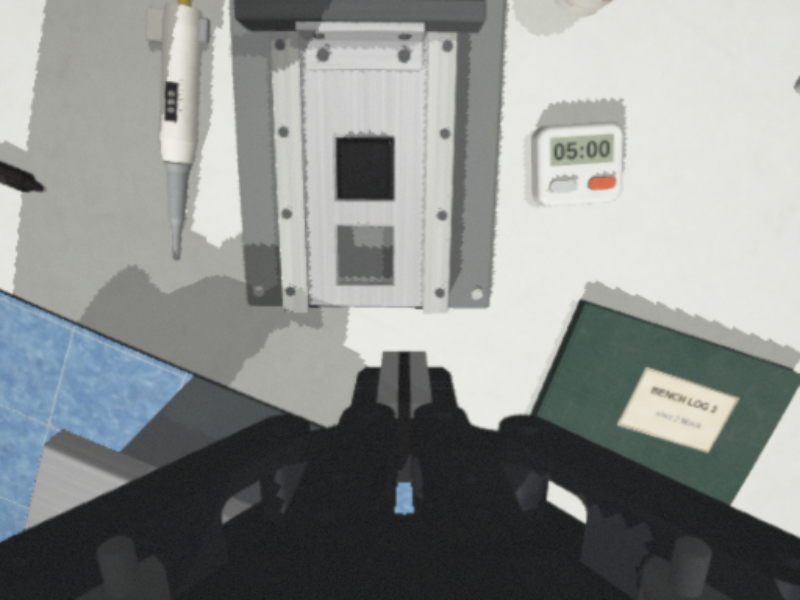

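Wrist view: the catch is the black square at (365,168), the empty rear window is at (365,255), the slide's rear edge is at y≈305 and the closed fingertips are at (404,355), all in 800 px coordinates.

```bash
python3 - <<'E'
from h import *
f=dict(np.load('wrist.npz'))
P=lambda u,v,z: onz(f,(u+.5)/1.5625-.5,(v+.5)/1.5625-.5,z)
g=cv2.cvtColor(f['image'],6)[75:140,200:265]
m=(g<50).astype('u1');k,l,st,c=cv2.connectedComponentsWithStats(m); i=1+np.argmax(st[1:,4]);u,v=c[i]+[200,75]
print(st[i],u,v,'catch',onz(f,u,v,.037))
q=[(336,137),(393,137),(394,199),(337,200)]
Q=[P(*a,.038) for a in q];print(np.round(Q,4).tolist(),[np.linalg.norm(Q[j]-Q[j-1]).round(4) for j in range(4)])
r=[(336,226),(394,226),(394,285),(337,285)]
Q=[P(*a,.032) for a in r];print('rearwin',np.mean(Q,0),[np.linalg.norm(Q[j]-Q[j-1]).round(4) for j in range(4)])
# rail screws z .036
L=[P(280,45,.036),P(283,132,.036),P(287,214,.036),P(290,291,.036)]; Rr=[P(447,46,.036),P(445,133,.036),P(442,215,.036),P(439,293,.036)]
for a in (L,Rr):
    e=a[0]-a[3]; print('yaw',np.degrees(np.arctan2(e[1],e[0])),np.linalg.norm(e))
print(np.linalg.norm(L[1]-Rr[1]), (L[2]+Rr[2])/2,(L[3]+Rr[3])/2,(L[0]+Rr[0])/2)
B=[P(248,306,.01),P(490,307,.01)];print('base rear',B,np.linalg.norm(B[0]-B[1]),np.mean(B,0)+.105*np.array([.909,.416,0]))
print('tips',P(404,352,.231),'depth',f['depth'][107,233],f['depth'][163,233])
T=f['T'];
for (u,v) in [(365,168),(365,255),(320,168)]:
  uu,vv=u/1.5625,v/1.5625;o,d=ray(f,uu,vv);print(o+d*f['depth'][int(vv),int(uu)])
E
```

```text
[  16   14   35   38 1299] 232.65280985373363 107.57505773672055 catch [ 0.49116756 -0.01622145  0.037     ]
[[0.5021, 0.0085, 0.038], [0.5177, -0.0257, 0.038], [0.4812, -0.043, 0.038], [0.4645, -0.0081, 0.038]] [np.float64(0.0411), np.float64(0.0376), np.float64(0.0404), np.float64(0.0387)]
rearwin [ 0.43594817 -0.04096497  0.032     ] [np.float64(0.0425), np.float64(0.0406), np.float64(0.0425), np.float64(0.0411)]
yaw 23.899913522431763 0.16295643946097008
yaw 23.826503773633377 0.16332532531279145
0.10736295607686042 [ 0.46306466 -0.02881049  0.036     ] [ 0.41252918 -0.05083067  0.036     ] [0.5617238  0.01516858 0.036     ]
base rear [array([0.35707525, 0.02644907, 0.01      ]), array([ 0.43507689, -0.14526337,  0.01      ])] 0.1885985698257041 [ 0.49152107 -0.01572715  0.01      ]
tips [ 0.4533385  -0.06298268  0.231     ] depth 0.32442036 0.36883104
[ 0.49169729 -0.01720894  0.03865607]
[ 0.4319692  -0.04093284  0.00997395]
[0.47872761 0.01116011 0.0318266 ]
```

Request:
{"method": "step_arm", "body": {
  "steps": [
    {"tx": 0.025,"ty": 0.023,"tz": 0,"rx": 0,"ry": 0,"rz": -0.08},
    {"tx": 0.024,"ty": 0.022,"tz": -0.03,"rx": 0,"ry": 0,"rz": 0},
    {"tx": 0,"ty": 0,"tz": -0.055,"rx": 0,"ry": 0,"rz": 0},
    {"tx": 0,"ty": 0,"tz": -0.055,"rx": 0,"ry": 0,"rz": 0},
    {"tx": 0,"ty": 0,"tz": -0.035,"rx": 0,"ry": 0,"rz": 0}
  ],
  "hand": 1
}}

```text
clock: 2.08
tool_pos: [0.4917, -0.0217, 0.053]
orientation: [-0.149, 0.692, -0.691, 0.146]
ft_force: [-0.1, 0.2, 0.4]
finger_gap: 0.0003
```

```bash
python3 - <<'E'
from h import *
f=grab('wrist'); cv2.imwrite('pics/w2.png',cv2.resize(f['image'],(800,600)));o=ctrl.get_obs();print(o['tool_pos'],o['ft_force'],o['orientation'])
E
```

```text
[ 0.48864956 -0.02137808  0.04889375] [-2.39959277 -0.21109069 -2.41960405] [-0.15128697  0.69294632 -0.69010921  0.14382953]
```

View pics/w2.png

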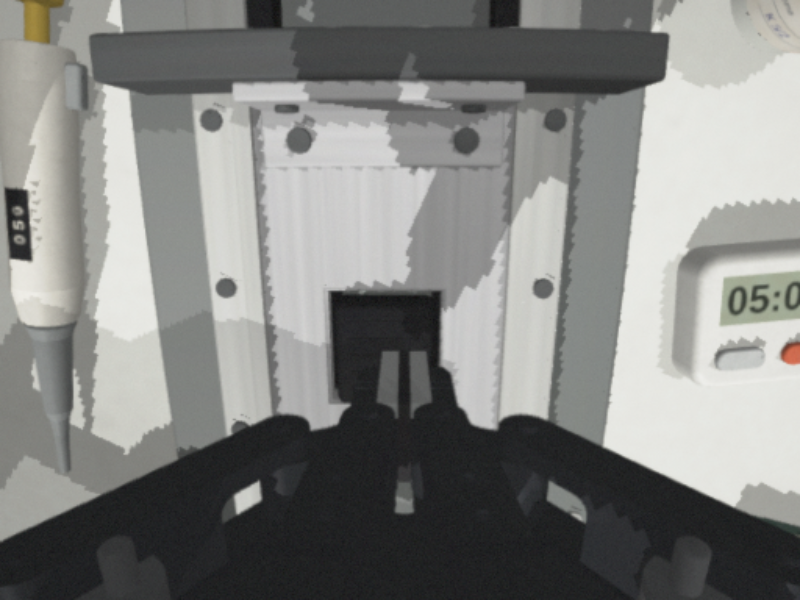

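Request:
{"method": "step_arm", "body": {
  "steps": [
    {"tx": 0,"ty": 0,"tz": 0.005,"rx": 0,"ry": 0,"rz": 0},
    {"tx": 0,"ty": 0,"tz": 0,"rx": 0,"ry": 0,"rz": 0},
    {"tx": 0,"ty": 0,"tz": 0,"rx": 0,"ry": 0,"rz": 0},
    {"tx": 0,"ty": 0,"tz": 0,"rx": 0,"ry": 0,"rz": 0},
    {"tx": 0,"ty": 0,"tz": 0,"rx": 0,"ry": 0,"rz": 0}
  ],
  "hand": 1
}}

```text
clock: 2.75
tool_pos: [0.4939, -0.0222, 0.0618]
orientation: [0.147, -0.691, 0.692, -0.148]
ft_force: [0.3, -0.4, -0.6]
finger_gap: 0.0
```

```bash
python3 - <<'E'
from h import *
from scipy.spatial.transform import Rotation as R
f=grab('wrist'); cv2.imwrite('pics/w3.png',cv2.resize(f['image'],(800,600)));o=ctrl.get_obs();print(o['tool_pos'],o['ft_force'],R.from_quat(o['orientation']).as_matrix().round(3), o['qd'])
im=cv2.resize(f['image'][170:270,190:310],None,fx=6,fy=6,interpolation=3);cv2.imwrite('pics/w3c.png',im)
E
```

```text
[ 0.49382161 -0.02216771  0.06163001] [0.69679371 0.37206895 0.30664433] [[-0.913  0.001  0.408]
 [-0.408 -0.    -0.913]
 [-0.    -1.     0.   ]] [-0.00044939  0.00369554  0.00235731  0.00080051  0.00038611  0.00121895]
```

View pics/w3c.png

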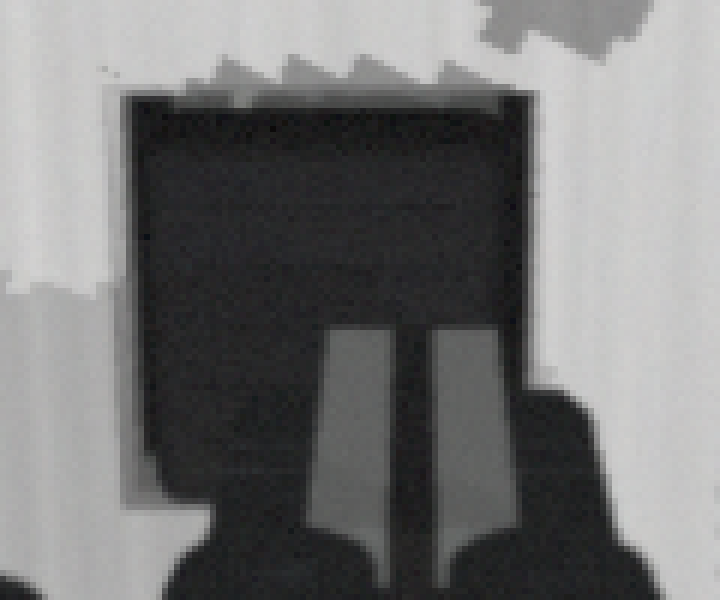

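```bash
python3 - <<'E'
from h import *
f=dict(np.load('wrist.npz'))
P=lambda u,v,z: onz(f,(u+.5)/6-.5+190,(v+.5)/6-.5+170,z)
a,b,c=P(126,92,.032),P(533,92,.032),P(124,508,.032)
print(a,b,c,np.linalg.norm(a-b),np.linalg.norm(a-c))
u=np.array([.9128,.4083,0]);v=np.array([-.4083,.9128,0])
fm=(a+b)/2; ctr=(b+c)/2
t=np.array([.4938,-.0222,.032])
print('front-mid',fm,'ctr',ctr,'tool rel front edge',(t-fm)@u,(t-ctr)@v,(t-ctr)@u)
for z in (.0617,.065): print('tip px pt',P(411,328,z),'l/r', np.linalg.norm(P(327,328,z)-P(497,328,z)))
E
```

```text
[0.50282295 0.0099171  0.032     ] [ 0.51854375 -0.02535386  0.032     ] [ 0.46230281 -0.00595581  0.032     ] 0.03861585370056279 0.04351816735136252
front-mid [ 0.51068335 -0.00771838  0.032     ] ctr [ 0.49042328 -0.01565484  0.032     ] tool rel front edge -0.021323967688424334 -0.007353140558897492 0.0004098778526153606
tip px pt [ 0.50272799 -0.01973424  0.0617    ] l/r 0.013816253386453438
tip px pt [ 0.5039216  -0.01920134  0.065     ] l/r 0.013496702358990535
```

Request:
{"method": "step_arm", "body": {
  "steps": [
    {"tx": 0.002,"ty": 0.008,"tz": 0,"rx": 0,"ry": 0,"rz": 0},
    {"tx": 0,"ty": 0,"tz": -0.01,"rx": 0,"ry": 0,"rz": 0},
    {"tx": 0,"ty": 0,"tz": -0.008,"rx": 0,"ry": 0,"rz": 0},
    {"tx": 0,"ty": 0,"tz": 0,"rx": 0,"ry": 0,"rz": 0},
    {"tx": 0,"ty": 0,"tz": 0,"rx": 0,"ry": 0,"rz": 0}
  ],
  "hand": 1
}}

```text
clock: 3.42
tool_pos: [0.4956, -0.0142, 0.0431]
orientation: [-0.148, 0.692, -0.692, 0.147]
ft_force: [-0.8, 0.2, 0.6]
finger_gap: 0.0001
```

```bash
python3 - <<'E'
from h import *
f=grab('wrist');o=ctrl.get_obs();print(o['tool_pos'],o['ft_force'])
im=cv2.resize(f['image'][160:270,180:310],None,fx=5,fy=5,interpolation=3);cv2.imwrite('pics/w4c.png',im)
E
```

```text
[ 0.49581115 -0.01422729  0.04338889] [-0.41498164  0.08172167  0.44953826]
```

View pics/w4c.png

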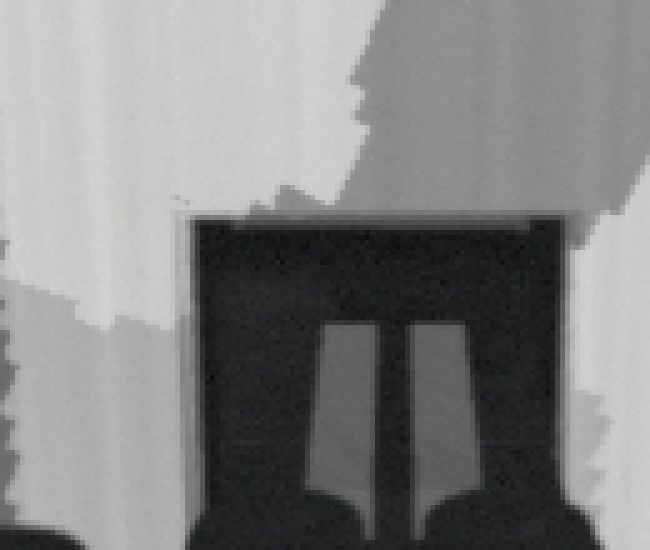

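The tips are at x=394 in the crop and the window spans 192 to 565, so they are centred within 2 mm. I'll press now.

Request:
{"method": "step_arm", "body": {
  "steps": [
    {"tx": -0.0005,"ty": 0.001,"tz": -0.006,"rx": 0,"ry": 0,"rz": 0},
    {"tx": 0,"ty": 0,"tz": -0.008,"rx": 0,"ry": 0,"rz": 0},
    {"tx": 0,"ty": 0,"tz": -0.009,"rx": 0,"ry": 0,"rz": 0},
    {"tx": 0,"ty": 0,"tz": 0,"rx": 0,"ry": 0,"rz": 0},
    {"tx": 0,"ty": 0,"tz": 0,"rx": 0,"ry": 0,"rz": 0}
  ],
  "hand": 1
}}

```text
clock: 4.1
tool_pos: [0.4959, -0.0133, 0.0211]
orientation: [0.147, -0.691, 0.692, -0.148]
ft_force: [-1.8, -0.8, 8.7]
finger_gap: 0.0001
```

```bash
python3 - <<'E'
from h import *
f=grab('wrist');o=ctrl.get_obs();print(o['tool_pos'],o['ft_force'])
im=cv2.resize(f['image'][130:270,160:320],None,fx=5,fy=5,interpolation=3)[:600];cv2.imwrite('pics/w5c.png',im)
E
```

```text
[ 0.49592686 -0.01328533  0.02116195] [-2.02765949e+00 -7.07467980e-03  8.26039826e+00]
```

View pics/w5c.png

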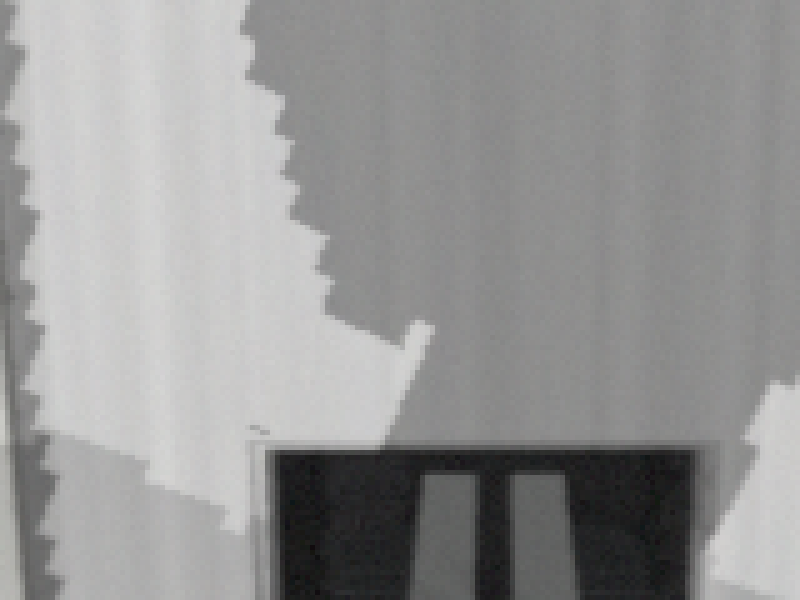

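Request:
{"method": "step_arm", "body": {
  "steps": [
    {"tx": 0.0037,"ty": 0.0016,"tz": -0.001,"rx": 0,"ry": 0,"rz": 0},
    {"tx": 0.0073,"ty": 0.0033,"tz": 0,"rx": 0,"ry": 0,"rz": 0},
    {"tx": 0.0091,"ty": 0.0041,"tz": 0,"rx": 0,"ry": 0,"rz": 0},
    {"tx": 0.0091,"ty": 0.0041,"tz": 0,"rx": 0,"ry": 0,"rz": 0},
    {"tx": 0.0073,"ty": 0.0033,"tz": 0,"rx": 0,"ry": 0,"rz": 0}
  ],
  "hand": 1
}}

```text
clock: 4.78
tool_pos: [0.5302, 0.0026, 0.0185]
orientation: [0.149, -0.691, 0.692, -0.146]
ft_force: [-5.1, -3.4, 4.6]
finger_gap: -0.0003
```

```bash
python3 - <<'E'
from h import *
f=grab('wrist');o=ctrl.get_obs();print(o['tool_pos'],o['ft_force'])
cv2.imwrite('pics/w6.png',cv2.resize(f['image'],(800,600)))
E
```

```text
[0.53107017 0.00306758 0.01847867] [-0.93313647 -0.2251817  -0.2126114 ]
```

View pics/w6.png

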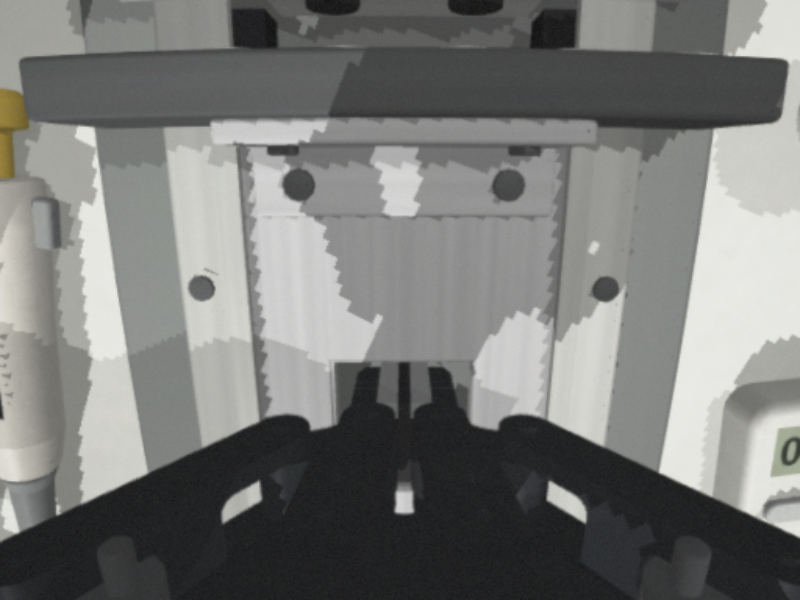

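The slide is about 36 mm along and the catch is held under the plate, since the vertical force is about 0. I'll keep pushing.

Request:
{"method": "step_arm", "body": {
  "steps": [
    {"tx": 0.0064,"ty": 0.0029,"tz": 0,"rx": 0,"ry": 0,"rz": 0},
    {"tx": 0.0073,"ty": 0.0033,"tz": 0,"rx": 0,"ry": 0,"rz": 0},
    {"tx": 0.0055,"ty": 0.0024,"tz": 0,"rx": 0,"ry": 0,"rz": 0},
    {"tx": 0.0018,"ty": 0.0008,"tz": 0,"rx": 0,"ry": 0,"rz": 0},
    {"tx": 0,"ty": 0,"tz": 0,"rx": 0,"ry": 0,"rz": 0}
  ],
  "hand": 1
}}

```text
clock: 5.45
tool_pos: [0.5512, 0.0122, 0.0182]
orientation: [-0.149, 0.692, -0.692, 0.146]
ft_force: [-3.6, -3.2, 0.9]
finger_gap: 0.0001
```

```bash
python3 - <<'E'
from h import *
f=grab('scene');o=ctrl.get_obs();print(o['tool_pos'],o['ft_force'])
g=grab('side')
cv2.imwrite('pics/s7.png',np.hstack([cv2.resize(f['image'][165:285,195:355],(400,300),interpolation=3),cv2.resize(g['image'][145:255,195:345],(400,300),interpolation=3)]))
E
```

```text
[0.55120087 0.01226117 0.01816298] [-4.30185906 -3.3527933   0.70084158]
```

View pics/s7.png

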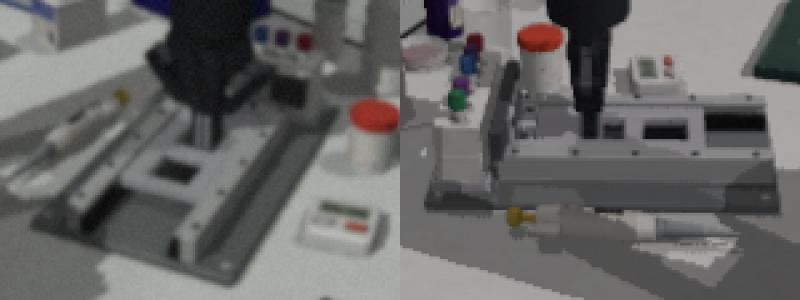

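Travel is about 60.6 mm from the press point. The catch is dark in the rear window but doesn't look fully up yet, so I'll push a few mm more.

Request:
{"method": "step_arm", "body": {
  "steps": [
    {"tx": 0.0014,"ty": 0.0006,"tz": 0,"rx": 0,"ry": 0,"rz": 0},
    {"tx": 0.0009,"ty": 0.0004,"tz": 0,"rx": 0,"ry": 0,"rz": 0},
    {"tx": 0.0009,"ty": 0.0004,"tz": 0,"rx": 0,"ry": 0,"rz": 0},
    {"tx": 0,"ty": 0,"tz": 0,"rx": 0,"ry": 0,"rz": 0},
    {"tx": 0,"ty": 0,"tz": 0,"rx": 0,"ry": 0,"rz": 0}
  ],
  "hand": 1
}}

```text
clock: 6.18
tool_pos: [0.5545, 0.0139, 0.0184]
orientation: [-0.149, 0.692, -0.691, 0.146]
ft_force: [-4.6, -2.5, -0.3]
finger_gap: -0.0003
```

```bash
python3 - <<'E'
from h import *
f=grab('scene');o=ctrl.get_obs();print(o['tool_pos'],o['ft_force'])
g=grab('side')
cv2.imwrite('pics/s8.png',np.hstack([cv2.resize(f['image'][195:285,195:295],(400,360),interpolation=3),cv2.resize(g['image'][165:235,250:345],(400,360),interpolation=3)]))
E
```

```text
[0.55454318 0.01386303 0.01846789] [-4.58787353 -3.03107947 -0.2414191 ]
```

View pics/s8.png

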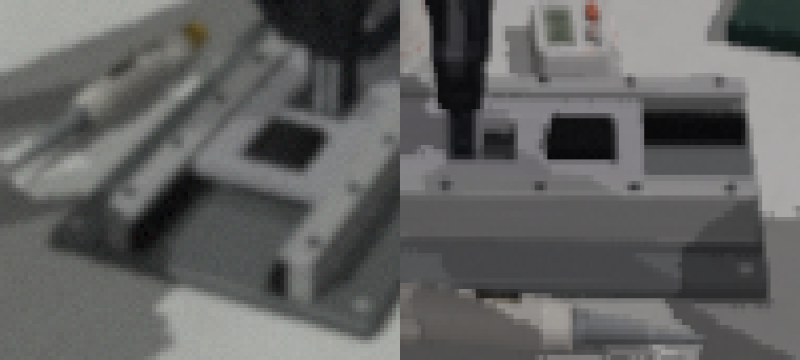

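The catch now fills the rear window and stands proud of it. The force is still only about 5 N, so I'll push a little more to seat the slide on its stop.

Request:
{"method": "step_arm", "body": {
  "steps": [
    {"tx": 0.0009,"ty": 0.0004,"tz": 0,"rx": 0,"ry": 0,"rz": 0},
    {"tx": 0.0009,"ty": 0.0004,"tz": 0,"rx": 0,"ry": 0,"rz": 0},
    {"tx": 0,"ty": 0,"tz": 0,"rx": 0,"ry": 0,"rz": 0},
    {"tx": 0,"ty": 0,"tz": 0,"rx": 0,"ry": 0,"rz": 0},
    {"tx": 0,"ty": 0,"tz": 0,"rx": 0,"ry": 0,"rz": 0}
  ],
  "hand": 1
}}

```text
clock: 6.9
tool_pos: [0.5546, 0.0139, 0.0185]
orientation: [0.151, -0.691, 0.692, -0.145]
ft_force: [-11.8, -6.1, 5.0]
finger_gap: -0.0001
```

The position didn't change and the force rose to 13 N, so the slide is on its end stop. I'll back off inside the window, then lift clear.

Request:
{"method": "step_arm", "body": {
  "steps": [
    {"tx": -0.0055,"ty": -0.0024,"tz": 0,"rx": 0,"ry": 0,"rz": 0},
    {"tx": -0.0018,"ty": -0.0008,"tz": 0.005,"rx": 0,"ry": 0,"rz": 0},
    {"tx": 0,"ty": 0,"tz": 0.03,"rx": 0,"ry": 0,"rz": 0},
    {"tx": 0,"ty": 0,"tz": 0.05,"rx": 0,"ry": 0,"rz": 0},
    {"tx": 0,"ty": 0,"tz": 0.05,"rx": 0,"ry": 0,"rz": 0}
  ],
  "hand": 1
}}

```text
clock: 7.52
tool_pos: [0.5508, 0.012, 0.1564]
orientation: [-0.147, 0.692, -0.692, 0.148]
ft_force: [1.1, -0.5, 0.1]
finger_gap: 0.0
```

Request:
{"method": "step_arm", "body": {
  "steps": [
    {"tx": -0.03,"ty": -0.013,"tz": 0.04,"rx": 0,"ry": 0,"rz": 0},
    {"tx": -0.04,"ty": -0.018,"tz": 0.03,"rx": 0,"ry": 0,"rz": 0},
    {"tx": -0.02,"ty": -0.03,"tz": 0,"rx": 0,"ry": 0,"rz": 0},
    {"tx": 0,"ty": 0,"tz": 0,"rx": 0,"ry": 0,"rz": 0},
    {"tx": 0,"ty": 0,"tz": 0,"rx": 0,"ry": 0,"rz": 0}
  ],
  "hand": 1
}}

```text
clock: 8.15
tool_pos: [0.4609, -0.049, 0.2247]
orientation: [-0.147, 0.692, -0.692, 0.148]
ft_force: [0.1, -0.3, 0.4]
finger_gap: -0.0002
```

```bash
python3 - <<'E'
from h import *
f=grab('wrist');o=ctrl.get_obs();print(o['clock'],o['tool_pos'],o['ft_force'])
cv2.imwrite('pics/w9.png',cv2.resize(f['image'],(800,600)))
g=grab('side');cv2.imwrite('pics/s9.png',cv2.resize(g['image'][145:255,195:345],(800,586),interpolation=3))
E
```

```text
8.2 [ 0.46087992 -0.04883453  0.22435884] [ 0.27978065 -0.0872971  -0.28447557]
```

View pics/w9.png

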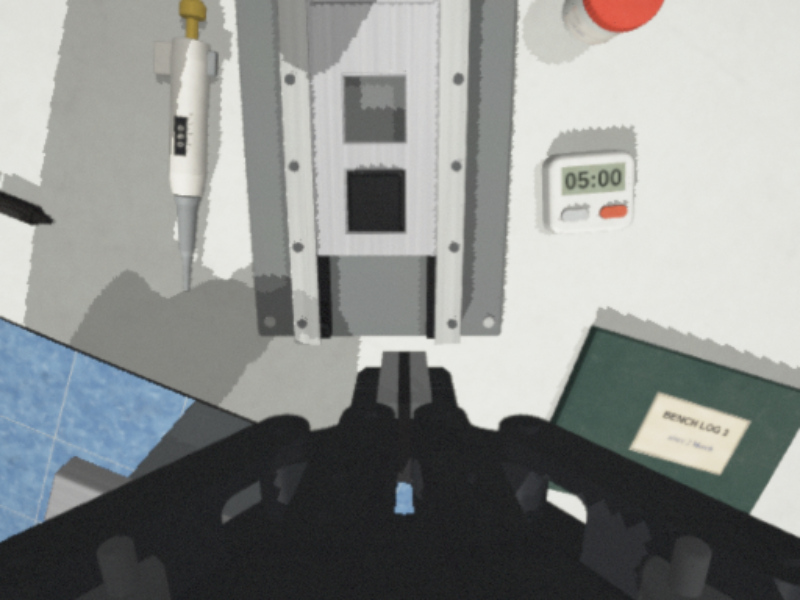

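View pics/s9.png

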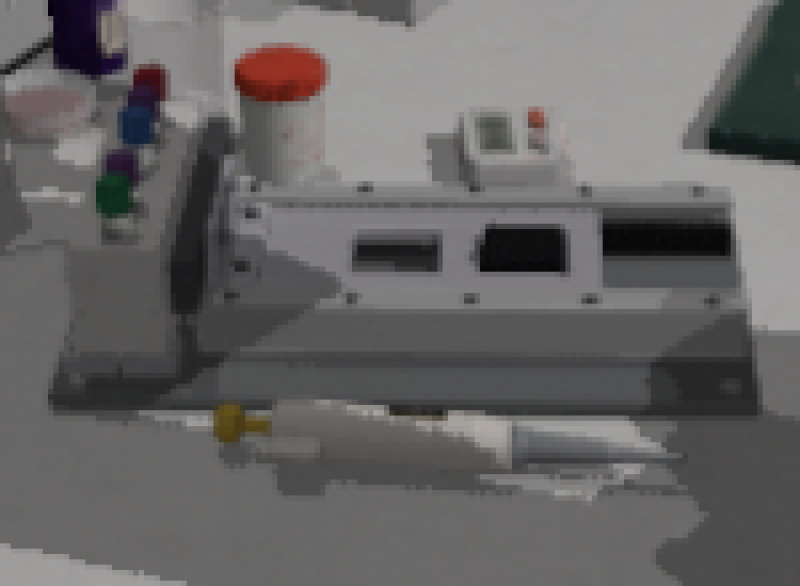

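```bash
python3 - <<'E'
from h import *
f=dict(np.load('wrist.npz'))
def dp(u,v):
    uu,vv=u/1.5625,v/1.5625;o,d=ray(f,uu,vv);return o+d*np.median(f['depth'][int(vv)-2:int(vv)+3,int(uu)-2:int(uu)+3])
c=dp(376,200); p=dp(332,200); print('catch',c,'plate',p)
P=lambda u,v,z: onz(f,(u+.5)/1.5625-.5,(v+.5)/1.5625-.5,z)
w=np.mean([P(345,76,.032),P(406,76,.032),P(405,142,.032),P(345,142,.032)],0)
print('front win',w,'travel',np.linalg.norm(w[:2]-[.4905,-.0161]))
if c[2]-p[2]>.003: workorder.job_done(); print('handed in')
E
```

```text
catch [ 0.49234333 -0.01661161  0.03782854] plate [0.47976181 0.01077225 0.03202328]
front win [0.54534011 0.00731733 0.032     ] travel 0.05963060677112381
the job is handed in; nothing more can be done
handed in
```

The slide is home and the catch is up in its rear window. I handed the job in at about 8.2 s; no verdict is reported.

**What I did:** I shut the gripper and pressed the catch through the front window to about 17 mm, with about 8.5 N on the tool. Keeping it down, I pushed the slide along the stand's x until the plate held the catch. I went on until the tool stopped moving and the force rose to about 13 N at the end stop. Then I backed off inside the window, lifted straight up and moved clear.

**Last checks:**
- **Catch:** its top measured 37.8 mm and the plate 32.0 mm, so it stands 5.8 mm proud (6 mm expected when fully up).
- **Slide:** the images gave 59.6 mm of travel, good to about 2 mm, so alone they would not prove the 58 mm limit. The firm stop and the raised catch support it.
- **Surroundings:** the rack, tubes, timer, cup and pipette looked unmoved in the last pictures, and so did the part of the marker in view. I checked these by eye and did not measure them. I did not look at the carton again, but the arm never went near it.
- **Arm:** clear of the stand, with forces near zero.

**Disagreements:** early on, the side camera put the catch about 12 mm from where the scene camera did; I went by the wrist camera. The first descent also stopped a few mm short sideways, which I corrected before pressing.

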